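Tap the voicing parts home in order

TASK

Ready the voicing station for a blow test: with the fingertips, lightly push three parts straight down until each sits home on its cork washer, first the holly plug in the top of the upright black fipple head, then the knurled brass collar on the stainless mandrel, and last the copper funnel in its wooden stand. Press gently (never 25 N or more on any of them), do not draw any part up or pick anything up, and leave the spare plug, the spare collar and the file lying loose on the counter where they are; finish with the hand clear of everything.

Things in the scene. Friction and masses are not known exactly. Their poses are not given: they have to be found in the camera images.
- head_stand: Fixed upright matte black whistle head, a cylinder 34 mm across, on a round wooden foot 84 mm across and 20 mm high; the head's flat top, with a 3 mm cork washer on it, is 130 mm above the counter. Origin at the centre of the foot's underside, z up. A pale turned holly plug stands in the top of the head; force on it counts as force on this body.
- plug_top (a point): Centre of the flat top of the holly plug (a pale wooden disc 32 mm across and 10 mm thick, its flat top 26 mm across, on a 20 mm stem in the head). 140 mm above the counter when just home (the disc then sits on the washer), 148 to 152 mm at the start.
- plug (a joint): The holly plug. Vertical slide, m: 0 to 0.004 at the start (proud), grows as it is pushed down; 0.012 = home, just seated on a soft cork washer, which yields 3 mm more at no greater force (still home) up to a hard stop at 0.015; negative = drawn up. Moves at about 2.5 N, a little more when fast; cannot tip or turn, may be pushed off-centre, stays where left.
- mandrel_stand: Fixed upright stainless mandrel on a round dark steel foot 80 mm across and 14 mm high: a rod 28 mm across up to a shoulder (topped by a 3 mm cork washer) 90 mm above the counter, then a 16 mm spigot up to 108 mm. Origin at the centre of the foot's underside, z up. It carries the brass collar; force on that counts as force on this body.
- collar_top (a point): Centre of the top face of the knurled brass collar (a ring 38 mm outside, 17 mm bore, 24 mm high, round the spigot). 114 mm above the counter when just home (the ring then sits on the washer, its top 6 mm above the spigot's end), 122 to 126 mm at the start. The point itself lies in the open bore, level with the face.
- collar (a joint): The brass collar. Vertical slide, m: 0 to 0.004 at the start (proud), grows as it is pushed down; 0.012 = home, just seated on a soft cork washer, which yields 3 mm more at no greater force (still home) up to a hard stop at 0.015; negative = drawn up. Moves at about 2.5 N, a little more when fast; cannot tip or turn, may be pushed off-centre, stays where left.
- funnel_stand: Fixed wooden stand, two boards 80 by 80 mm joined by two posts; upper board's top face 102 mm above the counter, with a 3 mm cork washer 42 mm across on it. Origin at the centre of the underside, z up. It carries the copper funnel; force on that counts as force on this body.
- funnel_rim (a point): Centre of the funnel's mouth, level with the top of its flat rim (rim 60 mm outside, 42 mm inside, so 9 mm wide, 4 mm thick). The mouth is open: push on the rim, about 25 mm from this point. 147 mm above the counter when just home (the funnel's bead, 38 mm across, then sits on the washer), 155 to 159 mm at the start.
- funnel (a joint): The copper funnel. Vertical slide, m: 0 to 0.004 at the start (proud), grows as it is pushed down; 0.012 = home, just seated on a soft cork washer, which yields 3 mm more at no greater force (still home) up to a hard stop at 0.015; negative = drawn up. Moves at about 2.5 N, a little more when fast; cannot tip or turn, may be pushed off-centre, stays where left.
- spare_plug_mid (a point): Middle (half-way up) of a loose spare holly plug, 42 mm high, standing on its 32 mm disc on the counter, stem up. Leave alone.
- spare_collar_mid (a point): Middle of a loose spare brass collar, a plain ring 38 mm across and 24 mm high, flat on the counter. Leave alone.
- file_mid (a point): Middle of a loose flat file with a dark wooden handle, 180 mm long, 16 mm wide, 14 mm high, lying on the counter along its own y axis beyond the stands. Leave alone.
Not all that is in view belongs to the job. What is shaped like the mandrel_stand but purple or turquoise is not meant.

How it is judged:
By the outcome, as a careful person would: the job done as asked, in the order asked, and still so for the second after the job is handed in, with the robot touching nothing.
It also fails if it takes over 48 s, if anything falls off the work surface, if the arm or the gripper's body presses on something with over 40 N, if the wrist force passes 120 N, or if a joint passes its speed limit or range.

ROBOT

A 6-joint arm with a two-finger parallel gripper is mounted at the origin on the work surface. World frame = base frame: x ahead of the robot, y to its left, z up, the work surface at z = 0. Lengths are in mm, angles in rad, forces in N, time in s.
With the tool pointing down it reaches from about 350 to 875 mm from the base axis. Payload 4.2 kg.
Tool frame: the origin (TCP) lies midway between the tips of the shut fingers; the grasp point (between the pads) lies 19 mm behind it; z points along the fingers, y is the direction in which the jaws open and shut (so a half turn about z gives the same grasp; the last joint's range is limited). The gripper opens to 85 mm and grips with 20 to 120 N. Pads are 22 mm wide; open, the fingers measure 114 mm over their backs; the gripper's body (76 mm by 85 mm) begins 54 mm behind the grasp point. The pads swing forward as they close: fully open they stand 13 mm farther back than shut.
Start: joints at [-1.01, 0.385, 0.008, 0, -1.194, -0.259], TCP at [185.79, -596.725, 231.312] pointing down, gripper open.
Joint ranges: [-3.14, 3.14], [-1.21, 2.06], [-1.07, 1.41], [-3.16, 2.05], [-2.99, -0.16], [-3.1, 3.1]. Speed limits (rad/s): [2.79, 2.79, 3.14, 3.14, 3.14, 3.14].

INTERFACE

Orientations are given as a unit quaternion [x, y, z, w].
In Python, from bench import arm gives the robot as it stands.
- The arm moves only by the tool send_rows, never from a script. Its arguments are lists of equal length, an entry for each row: "translation": the shift along the tool's x, y, z in mm, a list of three; "dr": the turn, a rotation vector about the tool's x, y, z in degrees, a list of three; "grip": the finger opening in mm, from 0 to 85.4. In form: {"translation": [[dx, dy, dz], ...], "dr": [[ax, ay, az], ...], "grip": [grip, ...]}. A call has exactly 5 rows; each row shifts and turns the commanded pose from where the row before left it, along the tool's axes as they then stand; what a row does not reach is not made up. A row lasts 1/8 s, in which the tool goes at most 62.5 mm and 10.7 degrees, less where a joint would pass 70% of its speed; a pose out of reach is approached as far as the arm can. A call with a gripper value outside its range is refused whole. The fingers move at their own pace and stop on an object; the grip force is fixed at half the most. Time passes only in rows, so rows that do not move let the fingers close, or fill a call up. It gives the time, the measured TCP pose, the force and the opening at its end, in the units of the state.
- arm.read_state(): the state, without advancing time (a new reading comes with each control period).
- arm.get_image(name): name is "scene" or "top"; returns the picture (400x640x3 uint8, red, green, blue); there is no depth.
- arm.camera_info(name): a dict with "fx", "fy", "cx", "cy" (pixels), "cam_to_world" (4x4, takes a point from camera to world coordinates). Camera axes: x right, y down, z forward; pixel columns grow to the right and rows downward; lengths in mm; the calibration is good to about 2 mm. A picture is of the moment at which its call begins. camera_info takes no time and is no camera call.
- arm.job_done(): hands the job in, once; it reports no verdict.
Trained networks look in the newest picture that a camera, given by its name, has taken for a name from the list of things; names that differ only in an ending like _2 or _b are one class to them, and where a whole thing is asked for, a point or a joint stands for the part that bears it (a point fixed in the world has none). Each returns a list of dicts, best first, with "confidence" (0 to 1); they miss things now and then, are a little off and sometimes report something else, mostly with a low value. They report only what shows in the picture. A call takes as long as a camera call. They do not tell look-alikes from the thing itself.
- arm.search_frame(thing, camera): "xyz" ([x, y, z] in mm, in world coordinates, good to about 4 mm: the middle of the surface that is visible of it).
- arm.place_of(thing, camera): "xyz" ([x, y, z] in mm, in world coordinates, good to about 4 mm: a listed point, or the origin of a listed thing).
The state is a dict: "clock": time; "joints": joint angles; "joint_vel": joint speeds; "joint_efforts": joint torques, N m; "position": TCP position; "ee_rot": TCP orientation; "contact_force": force on the tool from outside, world axes, zero at the start; "wrist_torque": the same for the moment, N m; "gripper_width": finger opening in mm.
Only numpy, scipy, OpenCV 4.12 (cv2) and the standard library are available. Lean on these libraries where they do the work, as an engineer would, in place of code of your own. Each camera call takes 0.05 s, during which the arm holds its last target.

## Working session

There is one attempt and no reset: what is moved stays moved. The work goes in short steps, Python scripts to look and compute and a tool call to move; the robot and the scene stay as the last step left them, time stands still between calls to the robot, and variables do not carry over. Pictures are saved under pics/ and viewed, and the job is handed in when it is done.

Besides the shell and the picture viewer there is one more tool, called after "Request:" as name(argument=value, ...), one argument or row to a line, values as JSON. send_rows: Moves the arm, as the interface text tells. Its arguments: {"type":"object","properties":{"translation":{"type":"array"},"dr":{"type":"array"},"grip":{"type":"array"}},"required":["translation","dr","grip"]}

```bash
mkdir -p pics; ls
python3 - <<'E'
from bench import arm
import cv2,numpy as np
np.set_printoptions(suppress=True,precision=3)
for n in("scene","top"):
    im=arm.get_image(n); cv2.imwrite(f"pics/{n}0.png",im[:,:,::-1])
    c=arm.camera_info(n); print(n,c["fx"],c["fy"],c["cx"],c["cy"]); print(np.array(c["cam_to_world"]))
for t in["plug_top","collar_top","funnel_rim","mandrel_stand","head_stand","funnel_stand","spare_plug_mid","spare_collar_mid","file_mid"]:
    for n in("scene","top"):
        print(t,n,[(np.round(d["xyz"],1).tolist(),round(d["confidence"],2)) for d in arm.place_of(t,n)])
print(arm.read_state())
E
```

```text
pics
scene 369.45506478348796 369.45506478348796 319.28411345794547 200.13594988399188
[[   0.9      0.361   -0.243  847.08 ]
 [   0.435   -0.755    0.49  -369.703]
 [  -0.007   -0.547   -0.837  870.496]
 [   0.       0.       0.       1.   ]]
top 512.0018784205575 512.0018784205575 318.78312867937683 194.9569400231275
[[   0.005   -0.995    0.098  475.427]
 [  -1.      -0.005    0.007   77.633]
 [  -0.006   -0.098   -0.995 1524.683]
 [   0.       0.       0.       1.   ]]
plug_top scene [([536.1, -31.7, 151.1], 0.59)]
plug_top top [([539.4, -39.0, 152.1], 0.62)]
collar_top scene [([571.1, 441.3, 125.6], 0.73), ([582.1, 312.5, 120.3], 0.72), ([453.0, 338.2, 129.6], 0.52)]
collar_top top [([450.4, 334.9, 123.7], 0.74), ([574.7, 444.0, 129.3], 0.59), ([582.5, 313.7, 124.6], 0.49), ([528.7, 144.0, 26.1], 0.47)]
funnel_rim scene [([471.1, -144.4, 11.1], 0.66), ([783.5, 12.2, 4.2], 0.23)]
funnel_rim top [([541.6, -278.8, 159.1], 0.58)]
mandrel_stand scene [([578.2, 315.2, -3.1], 0.69), ([451.9, 337.3, 1.2], 0.69), ([572.1, 440.5, -2.0], 0.62)]
mandrel_stand top [([581.8, 316.8, 0.5], 0.95
[... 342 characters left out ...]
22.3], 0.53)]
spare_collar_mid scene [([472.2, -143.2, 12.0], 0.63)]
spare_collar_mid top [([472.3, -146.5, 12.3], 0.46), ([539.9, -37.0, 149.0], 0.23)]
file_mid scene [([783.3, 11.3, 6.2], 0.75)]
file_mid top [([782.3, 9.3, 5.5], 0.74)]
{'clock': 1.0, 'joints': array([-1.01 ,  0.385,  0.008, -0.   , -1.194, -0.259]), 'joint_vel': array([-0.001,  0.001, -0.001, -0.001, -0.   ,  0.   ]), 'joint_efforts': array([ -0.001, -39.209,  18.862,   4.191,  -0.   ,  -0.   ]), 'position': array([ 185.794, -596.716,  231.312]), 'ee_rot': array([-0.15 ,  0.989,  0.   ,  0.   ]), 'contact_force': array([0.163, 0.086, 0.828]), 'wrist_torque': array([0.038, 0.04 , 0.003]), 'gripper_width': 85.32622100510832}
```

View pics/scene0.png

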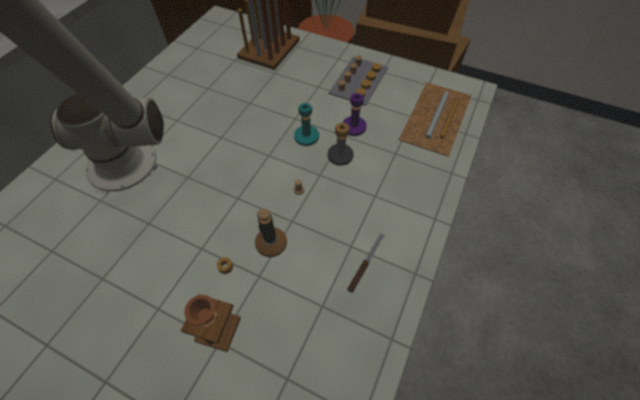

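View pics/top0.png

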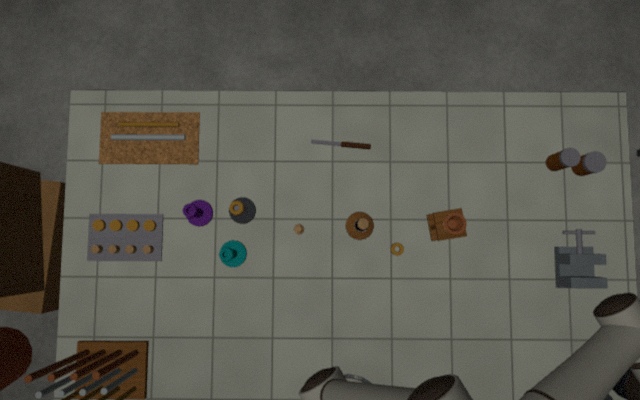

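```bash
cat > h.py <<'E'
from bench import arm
import cv2,numpy as np
from scipy.spatial.transform import Rotation as R
np.set_printoptions(suppress=True,precision=2)
def proj(n,p):
    c=arm.camera_info(n);T=np.linalg.inv(np.array(c["cam_to_world"]));q=T[:3,:3]@np.array(p,float)+T[:3,3]
    return np.array([c["fx"]*q[0]/q[2]+c["cx"],c["fy"]*q[1]/q[2]+c["cy"]])
def circ(c,r,z):
    return [(c[0]+r*np.cos(a),c[1]+r*np.sin(a),z) for a in np.linspace(0,2*np.pi,40)]
def crop(n,im,c,half,k,circles):
    u=proj(n,c); x0,y0=int(u[0]-half),int(u[1]-half)
    a=cv2.resize(im[y0:y0+2*half,x0:x0+2*half,::-1].copy(),None,fx=k,fy=k,interpolation=cv2.INTER_CUBIC)
    a=cv2.convertScaleAbs(a,alpha=1.5)
    for (cc,r,z,col) in circles:
        pts=np.array([(proj(n,p)-[x0,y0]+.5)*k for p in circ(cc,r,z)]).astype(np.int32)
        cv2.polylines(a,[pts],True,col,1)
    return a
def tgt(p):
    s=arm.read_state();r=R.from_quat(s["ee_rot"])
    return r.inv().apply(np.array(p)-s["position"])
E
cat > c.py <<'E'
from h import *
P=[537,-35.5];C=[581,315];F=[540.5,-281]
rows=[]
for n in("scene","top"):
    im=arm.get_image(n)
    g=(0,255,0);m=(255,0,255)
    rows.append(np.hstack([crop(n,im,[*P,80],33,4,[(P,42,20,g),(P,16,150,m)]),crop(n,im,[*C,60],33,4,[(C,40,14,g),(C,19,124,m)]),crop(n,im,[*F,100],33,4,[(F,30,157,m),(F,21,157,m)])]))
cv2.imwrite("pics/c1.png",np.vstack(rows))
print(R.from_quat(arm.read_state()["ee_rot"]).as_matrix())
E
python3 c.py
```

```text
[[-0.95 -0.3   0.  ]
 [-0.3   0.95  0.  ]
 [-0.   -0.   -1.  ]]
```

View pics/c1.png

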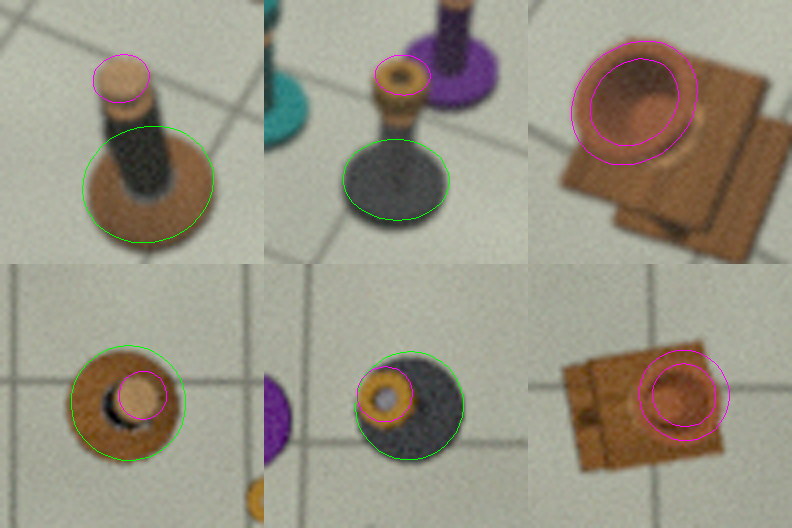

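```bash
python3 -c "
from h import *
print(tgt([535,-34,231.3])/10, tgt([535,-34,231.3]))"
```

```text
[-50.07  43.35   0.  ] [-500.68  433.46    0.04]
```

Request:
send_rows(
  translation=[
    [-25,21.7,0],
    [-40,34.6,0],
    [-40,34.6,0],
    [-40,34.6,0],
    [-40,34.6,0],
  ],
  dr=[
    [0,0,0],
    [0,0,0],
    [0,0,0],
    [0,0,0],
    [0,0,0],
  ],
  grip=[0,0,0,0,0],
)

```text
clock: 1.72
position: [315.5, -387.5, 231.6]
ee_rot: [-0.15, 0.989, -0.0, 0.0]
contact_force: [1.0, 0.2, 0.4]
gripper_width: -0.4
```

Request:
send_rows(
  translation=[
    [-40,34.6,0],
    [-40,34.6,0],
    [-40,34.6,0],
    [-40,34.6,0],
    [-40,34.6,0],
  ],
  dr=[
    [0,0,0],
    [0,0,0],
    [0,0,0],
    [0,0,0],
    [0,0,0],
  ],
  grip=[0,0,0,0,0],
)

```text
clock: 2.35
position: [455.2, -162.6, 231.7]
ee_rot: [-0.15, 0.989, -0.0, 0.0]
contact_force: [1.0, -0.7, -0.4]
gripper_width: -0.2
```

Request:
send_rows(
  translation=[
    [-40,34.6,0],
    [-40,34.6,0],
    [-35,30,0],
    [0,0,0],
    [0,0,0],
  ],
  dr=[
    [0,0,0],
    [0,0,0],
    [0,0,0],
    [0,0,0],
    [0,0,0],
  ],
  grip=[0,0,0,0,0],
)

```text
clock: 2.98
position: [534.4, -35.3, 231.1]
ee_rot: [-0.151, 0.989, 0.0, -0.0]
contact_force: [0.8, 0.1, 0.0]
gripper_width: -0.4
```

Request:
send_rows(
  translation=[
    [0,0,25],
    [0,0,25],
    [0,0,15],
    [0,0,0],
    [0,0,0],
  ],
  dr=[
    [0,0,0],
    [0,0,0],
    [0,0,0],
    [0,0,0],
    [0,0,0],
  ],
  grip=[0,0,0,0,0],
)

```text
clock: 3.6
position: [535.3, -35.6, 167.3]
ee_rot: [-0.15, 0.989, -0.0, 0.001]
contact_force: [0.3, -0.2, 0.3]
gripper_width: -0.3
```

```bash
cat > v.py <<'E'
from h import *
import sys
p=arm.read_state()["position"]
cv2.imwrite(sys.argv[1],np.hstack([crop(n,arm.get_image(n),p,40,5,[(p,2,p[2],(0,255,0))]) for n in("scene","top")]))
E
python3 v.py pics/p1.png
```

```text
(no output)
```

View pics/p1.png

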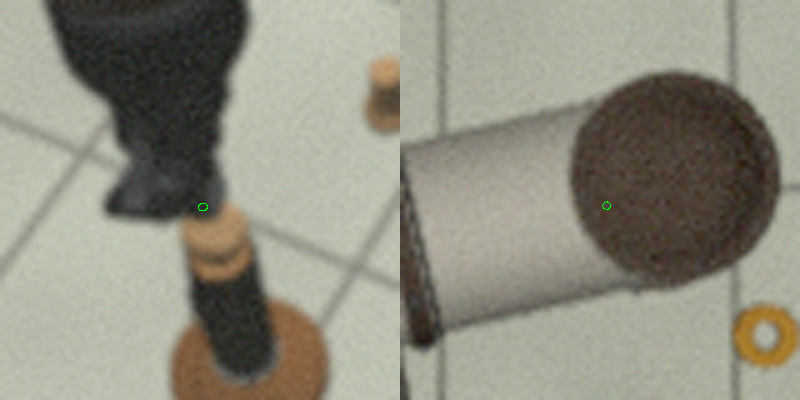

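```bash
cat > v2.py <<'E'
from h import *
import sys
s=arm.read_state();p=s["position"];Q=R.from_quat(s["ee_rot"]);print(p,s["contact_force"],s["gripper_width"])
n="scene";im=sum(arm.get_image(n).astype(float) for _ in range(3))/3
im=np.clip(im*2,0,255).astype(np.uint8)
u=proj(n,p);h=32;k=9;x0,y0=int(u[0]-h),int(u[1]-h-12)
a=cv2.resize(im[y0:y0+2*h,x0:x0+2*h,::-1],None,fx=k,fy=k,interpolation=cv2.INTER_CUBIC)
b=a.copy()
def L(q1,q2,c):
    f=lambda q:tuple(int(t) for t in (proj(n,p+Q.apply(q))-[x0,y0]+.5)*k)
    cv2.line(a,f(q1),f(q2),c,1)
for z,c in((0,(0,255,0)),(-38,(0,255,255)),(-73,(0,0,255))):
    X,Y=(11,14.5) if z>-73 else (38,42)
    for q in([(-X,-Y),(X,-Y)],[(X,-Y),(X,Y)],[(X,Y),(-X,Y)],[(-X,Y),(-X,-Y)]): L([*q[0],z],[*q[1],z],c)
L([0,0,0],[0,0,-73],(255,0,0))
cv2.imwrite(sys.argv[1],a)
E
python3 v2.py pics/p2.png
```

```text
[535.36 -35.37 167.43] [-0.01  0.79 -0.55] -0.07445002561390256
```

View pics/p2.png

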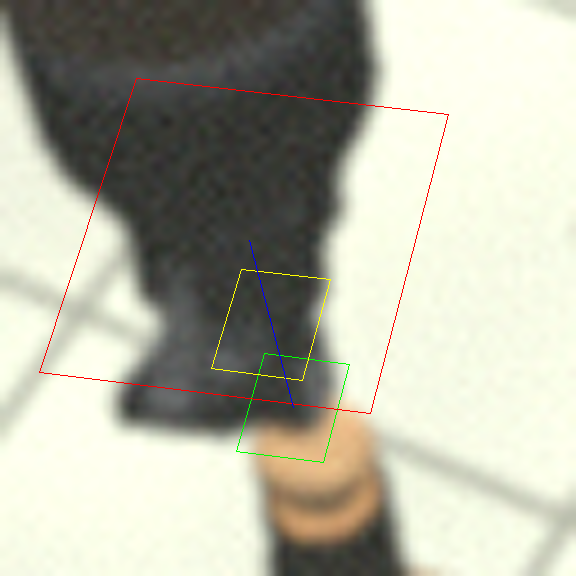

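Request:
send_rows(
  translation=[
    [0,0,-10],
    [0,0,-10],
    [0,0,0],
    [0,0,0],
    [0,0,0],
  ],
  dr=[
    [0,0,0],
    [0,0,0],
    [0,0,0],
    [0,0,0],
    [0,0,0],
  ],
  grip=[60,60,60,60,60],
)

```text
clock: 4.47
position: [534.4, -35.3, 186.0]
ee_rot: [-0.15, 0.989, 0.0, -0.0]
contact_force: [-0.4, -0.3, -0.7]
gripper_width: 60.0
```

```bash
python3 v2.py pics/p3.png
```

```text
[534.44 -35.35 185.99] [-0.42 -0.29 -0.75] 59.97804784229028
```

View pics/p3.png

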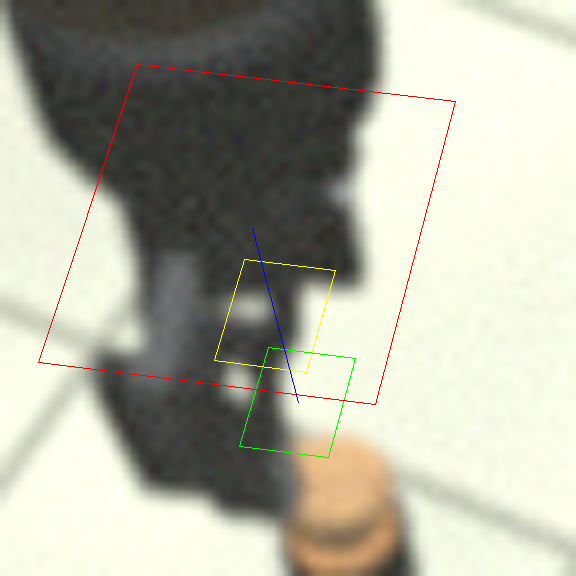

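```bash
cat > v3.py <<'E'
from h import *
import sys
p=arm.read_state()["position"]
n="scene";im=sum(arm.get_image(n).astype(float) for _ in range(6))/6
im=(255*np.clip(im/150,0,1)**0.45).astype(np.uint8)
u=proj(n,p);h=45;k=6;x0,y0=max(0,int(u[0]-h)),int(u[1]-h-20)
cv2.imwrite(sys.argv[1],cv2.resize(im[y0:y0+2*h,x0:x0+2*h,::-1],None,fx=k,fy=k,interpolation=cv2.INTER_CUBIC))
E
python3 v3.py pics/p4.png
```

```text
(no output)
```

View pics/p4.png

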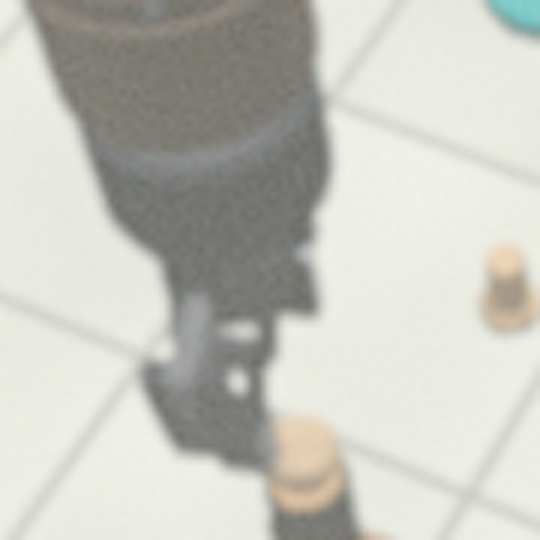

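Request:
send_rows(
  translation=[
    [-2.7,0,0],
    [0,0,0],
    [0,0,0],
    [0,0,14],
    [0,0,14],
  ],
  dr=[
    [0,0,0],
    [0,0,0],
    [0,0,0],
    [0,0,0],
    [0,0,0],
  ],
  grip=[0,0,0,0,0],
)

```text
clock: 5.55
position: [536.8, -34.6, 157.1]
ee_rot: [-0.15, 0.989, 0.0, -0.0]
contact_force: [-0.4, 1.0, -0.6]
gripper_width: 0.1
```

Request:
send_rows(
  translation=[
    [0,0,2],
    [0,0,2],
    [0,0,2],
    [0,0,2],
    [0,0,2],
  ],
  dr=[
    [0,0,0],
    [0,0,0],
    [0,0,0],
    [0,0,0],
    [0,0,0],
  ],
  grip=[0,0,0,0,0],
)

```text
clock: 6.18
position: [537.5, -34.5, 148.8]
ee_rot: [-0.15, 0.989, -0.0, 0.0]
contact_force: [-0.6, 0.7, 2.3]
gripper_width: -0.0
```

Request:
send_rows(
  translation=[
    [0,0,2],
    [0,0,2],
    [0,0,2],
    [0,0,2],
    [0,0,1.5],
  ],
  dr=[
    [0,0,0],
    [0,0,0],
    [0,0,0],
    [0,0,0],
    [0,0,0],
  ],
  grip=[0,0,0,0,0],
)

```text
clock: 6.8
position: [537.5, -34.5, 138.7]
ee_rot: [-0.15, 0.989, -0.0, 0.0]
contact_force: [-0.1, 0.8, 2.9]
gripper_width: 0.2
```

Request:
send_rows(
  translation=[
    [0,0,0.5],
    [0,0,0],
    [0,0,0],
    [0,0,0],
    [0,0,0],
  ],
  dr=[
    [0,0,0],
    [0,0,0],
    [0,0,0],
    [0,0,0],
    [0,0,0],
  ],
  grip=[0,0,0,0,0],
)

```text
clock: 7.42
position: [537.2, -34.6, 138.2]
ee_rot: [-0.15, 0.989, 0.0, -0.0]
contact_force: [0.8, -0.0, 0.3]
gripper_width: 0.3
```

```bash
python3 v3.py pics/p5.png; python3 -c "
from h import *
s=arm.read_state();print(s['position'],s['contact_force'])"
```

```text
[537.12 -34.56 138.2 ] [-0.46 -0.24  1.62]
```

View pics/p5.png

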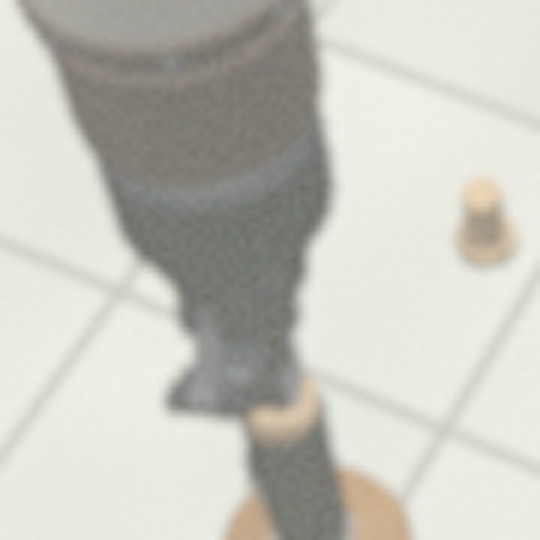

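Request:
send_rows(
  translation=[
    [0,0,-4],
    [0,0,-15],
    [0,0,-25],
    [0,0,-18],
    [0,0,0],
  ],
  dr=[
    [0,0,0],
    [0,0,0],
    [0,0,0],
    [0,0,0],
    [0,0,0],
  ],
  grip=[0,0,0,0,0],
)

```text
clock: 8.35
position: [538.3, -34.4, 202.7]
ee_rot: [-0.15, 0.989, 0.0, 0.002]
contact_force: [0.3, 0.8, 0.1]
gripper_width: 0.5
```

```bash
python3 -c "
from h import *
P=(537,-34.5)
cv2.imwrite('pics/p6.png',crop('scene',arm.get_image('scene'),[*P,120],30,9,[(P,16,140,(255,0,255)),(P,17,130,(0,255,0))]))
print(arm.read_state()['position'],tgt([580,314,200]))"
```

```text
[537.45 -34.44 201.23] [-144.16  320.06    1.53]
```

View pics/p6.png

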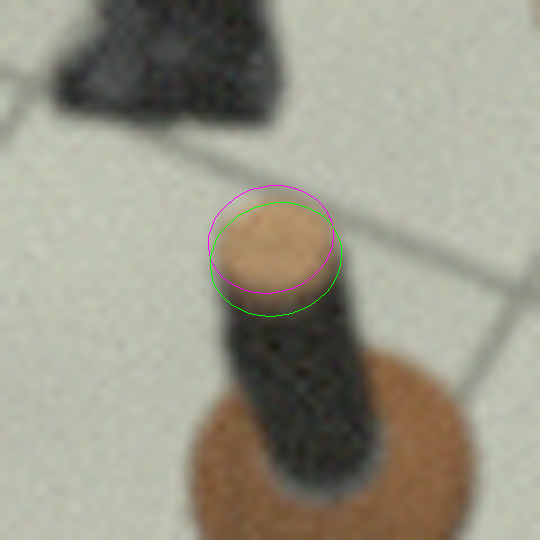

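```bash
python3 -c "
from h import *
P=(537,-34.5)
u=proj('scene',[*P,120]);x0,y0=int(u[0]-30),int(u[1]-30)
s=arm.read_state();p=s['position'];q=R.from_quat(s['ee_rot'])
for d in([0,0,0],[11,0,0],[-11,0,0],[0,14,0],[0,-14,0],[0,0,-70]): print(d,(proj('scene',p+q.apply(d))-[x0,y0]+.5)*9)
print(arm.read_state()['joints'])"
```

```text
[0, 0, 0] [238.83 108.82]
[11, 0, 0] [194.31 103.36]
[-11, 0, 0] [283.46 114.29]
[0, 14, 0] [252.37  61.01]
[0, -14, 0] [225.03 157.54]
[0, 0, -70] [193.97 -62.64]
[ 0.24  0.26 -0.25 -0.   -1.06 -1.51]
```

```bash
python3 v2.py pics/p7.png
```

```text
[537.45 -34.44 201.23] [-0.39 -0.62 -0.6 ] -0.015010902492871197
```

View pics/p7.png

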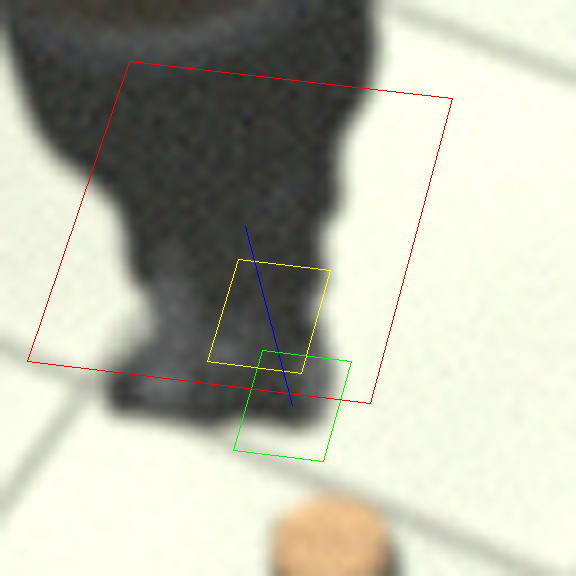

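Request:
send_rows(
  translation=[
    [-10,20,0],
    [-19,40,0],
    [-19,40,0],
    [-19,40,0],
    [-19,40,0],
  ],
  dr=[
    [0,0,0],
    [0,0,0],
    [0,0,0],
    [0,0,0],
    [0,0,0],
  ],
  grip=[0,0,0,0,0],
)

```text
clock: 9.18
position: [565.6, 164.1, 199.3]
ee_rot: [-0.15, 0.989, -0.0, -0.001]
contact_force: [-0.0, -0.4, 0.5]
gripper_width: 0.1
```

Request:
send_rows(
  translation=[
    [-19,40,0],
    [-19,40,0],
    [-19,40,0],
    [-10,20,0],
    [0,0,0],
  ],
  dr=[
    [0,0,0],
    [0,0,0],
    [0,0,0],
    [0,0,0],
    [0,0,0],
  ],
  grip=[0,0,0,0,0],
)

```text
clock: 9.8
position: [587.9, 317.4, 198.9]
ee_rot: [-0.151, 0.989, -0.001, -0.001]
contact_force: [-0.2, -1.1, -0.1]
gripper_width: 0.5
```

Request:
send_rows(
  translation=[
    [0,0,20],
    [0,0,25],
    [0,0,15],
    [0,0,0],
    [0,0,0],
  ],
  dr=[
    [0,0,0],
    [0,0,0],
    [0,0,0],
    [0,0,0],
    [0,0,0],
  ],
  grip=[0,0,0,0,0],
)

```text
clock: 10.42
position: [588.9, 316.4, 141.4]
ee_rot: [-0.15, 0.989, 0.0, 0.001]
contact_force: [0.3, -0.1, -0.1]
gripper_width: -0.4
```

```bash
python3 v2.py pics/q1.png
```

```text
[588.89 316.42 141.39] [ 0.26 -0.06 -0.13] -0.3504324212458077
```

View pics/q1.png

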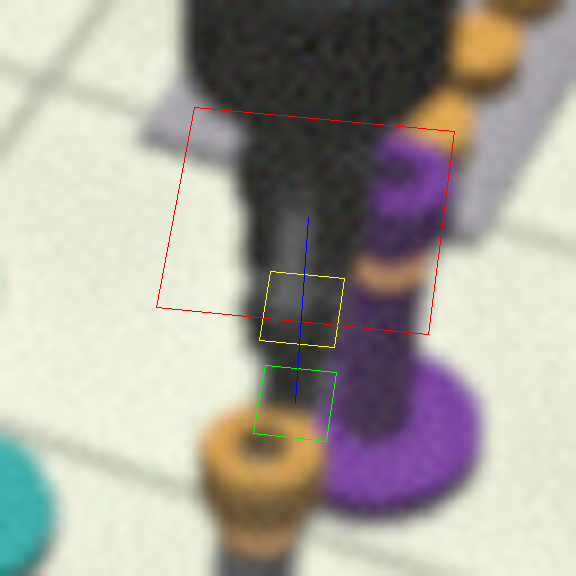

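Request:
send_rows(
  translation=[
    [-3,0,4],
    [0,0,4],
    [0,0,3],
    [0,0,2],
    [0,0,2],
  ],
  dr=[
    [0,0,0],
    [0,0,0],
    [0,0,0],
    [0,0,0],
    [0,0,0],
  ],
  grip=[0,0,0,0,0],
)

```text
clock: 11.2
position: [591.1, 317.4, 125.2]
ee_rot: [-0.15, 0.989, -0.0, 0.0]
contact_force: [-0.9, -0.0, 0.3]
gripper_width: 0.2
```

Request:
send_rows(
  translation=[
    [0,0,2],
    [0,0,2],
    [0,0,2],
    [0,0,2],
    [0,0,0],
  ],
  dr=[
    [0,0,0],
    [0,0,0],
    [0,0,0],
    [0,0,0],
    [0,0,0],
  ],
  grip=[0,0,0,0,0],
)

```text
clock: 11.82
position: [591.1, 317.4, 117.1]
ee_rot: [-0.15, 0.989, 0.0, 0.0]
contact_force: [-1.0, -0.3, -0.3]
gripper_width: -0.0
```

Request:
send_rows(
  translation=[
    [0,0,0.5],
    [0,0,1],
    [0,0,1],
    [0,0,1],
    [0,0,1],
  ],
  dr=[
    [0,0,0],
    [0,0,0],
    [0,0,0],
    [0,0,0],
    [0,0,0],
  ],
  grip=[0,0,0,0,0],
)

```text
clock: 12.45
position: [591.2, 317.4, 112.8]
ee_rot: [-0.15, 0.989, 0.0, 0.0]
contact_force: [-0.2, -0.9, 2.2]
gripper_width: 0.1
```

```bash
python3 v2.py pics/q2.png
```

```text
[591.15 317.4  112.77] [-0.23 -0.87  2.16] 0.13556141520525866
```

View pics/q2.png

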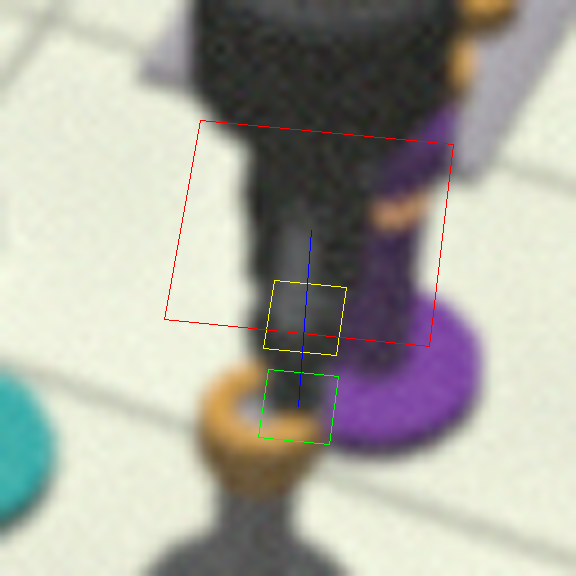

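Request:
send_rows(
  translation=[
    [0,0,0.4],
    [0,0,0],
    [0,0,-5],
    [0,0,-20],
    [0,0,-25],
  ],
  dr=[
    [0,0,0],
    [0,0,0],
    [0,0,0],
    [0,0,0],
    [0,0,0],
  ],
  grip=[0,0,0,0,0],
)

```text
clock: 13.22
position: [590.8, 317.0, 162.4]
ee_rot: [-0.15, 0.989, -0.0, -0.001]
contact_force: [0.2, -0.5, 1.0]
gripper_width: 0.1
```

Request:
send_rows(
  translation=[
    [0,0,-25],
    [0,0,-20],
    [0,0,0],
    [0,0,0],
    [0,0,0],
  ],
  dr=[
    [0,0,0],
    [0,0,0],
    [0,0,0],
    [0,0,0],
    [0,0,0],
  ],
  grip=[0,0,0,0,0],
)

```text
clock: 13.85
position: [590.6, 317.0, 205.9]
ee_rot: [-0.15, 0.989, -0.001, -0.001]
contact_force: [-0.3, -0.1, 0.7]
gripper_width: -0.2
```

```bash
python3 -c "
from h import *
C=(580,314)
cv2.imwrite('pics/q3.png',crop('scene',arm.get_image('scene'),[*C,80],30,9,[(C,19,114,(255,0,255)),(C,19,90,(0,255,0)),(C,40,14,(0,255,0))]))
F=np.array([540.5,-280.5]);s=arm.read_state();print(s['position'],s['contact_force'])
for a in('scene','top'):
  for t in('funnel_rim','funnel_stand'): print([(np.round(d['xyz'],1).tolist(),d['confidence']) for d in arm.place_of(t,a)] if a=='scene' or not arm.get_image(a) is None else 0)
"
```

```text
[590.68 317.05 206.08] [0.68 0.26 0.35]
[([541.7, -280.0, 158.9], 0.61)]
[([539.6, -278.1, -5.9], 0.93)]
[([539.0, -275.8, 155.8], 0.59)]
[([540.6, -278.8, 0.4], 0.93), ([538.2, -38.0, 136.1], 0.35)]
```

View pics/q3.png

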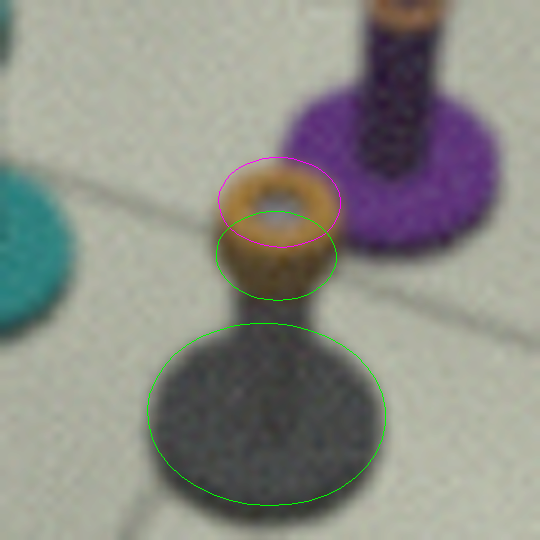

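Request:
send_rows(
  translation=[
    [8,-23,0],
    [16,-45,0],
    [16,-45,0],
    [16,-45,0],
    [16,-45,0],
  ],
  dr=[
    [0,0,0],
    [0,0,0],
    [0,0,0],
    [0,0,0],
    [0,0,0],
  ],
  grip=[0,0,0,0,0],
)

```text
clock: 14.82
position: [582.1, 99.6, 207.8]
ee_rot: [-0.15, 0.989, -0.0, 0.0]
contact_force: [0.4, -0.2, 0.6]
gripper_width: -0.2
```

Request:
send_rows(
  translation=[
    [16,-45,0],
    [16,-45,0],
    [16,-45,0],
    [16,-45,0],
    [16,-45,0],
  ],
  dr=[
    [0,0,0],
    [0,0,0],
    [0,0,0],
    [0,0,0],
    [0,0,0],
  ],
  grip=[0,0,0,0,0],
)

```text
clock: 15.45
position: [572.2, -138.9, 207.8]
ee_rot: [-0.15, 0.989, -0.0, 0.0]
contact_force: [0.4, 0.2, 0.1]
gripper_width: 0.3
```

Request:
send_rows(
  translation=[
    [16,-45,0],
    [16,-45,0],
    [16,-37,0],
    [0,0,0],
    [0,0,0],
  ],
  dr=[
    [0,0,0],
    [0,0,0],
    [0,0,0],
    [0,0,0],
    [0,0,0],
  ],
  grip=[0,0,0,0,0],
)

```text
clock: 16.08
position: [564.4, -272.3, 207.4]
ee_rot: [-0.15, 0.989, 0.0, -0.0]
contact_force: [0.1, -0.6, 0.2]
gripper_width: 0.3
```

```bash
python3 -c "
from h import *
print(arm.read_state()['position'],tgt([563.9,-272.1,170]))"
```

```text
[ 564.37 -272.26  207.43] [ 0.4   0.28 37.43]
```

Request:
send_rows(
  translation=[
    [0,0,15],
    [0,0,15],
    [0,0,7],
    [0,0,0],
    [0,0,0],
  ],
  dr=[
    [0,0,0],
    [0,0,0],
    [0,0,0],
    [0,0,0],
    [0,0,0],
  ],
  grip=[0,0,0,0,0],
)

```text
clock: 16.7
position: [565.5, -272.0, 170.8]
ee_rot: [-0.151, 0.989, -0.0, 0.0]
contact_force: [-0.1, -0.5, 1.0]
gripper_width: 0.2
```

```bash
python3 v2.py pics/f1.png
```

```text
[ 565.51 -272.01  170.75] [-0.06 -0.52  0.96] 0.22963741184739833
```

View pics/f1.png

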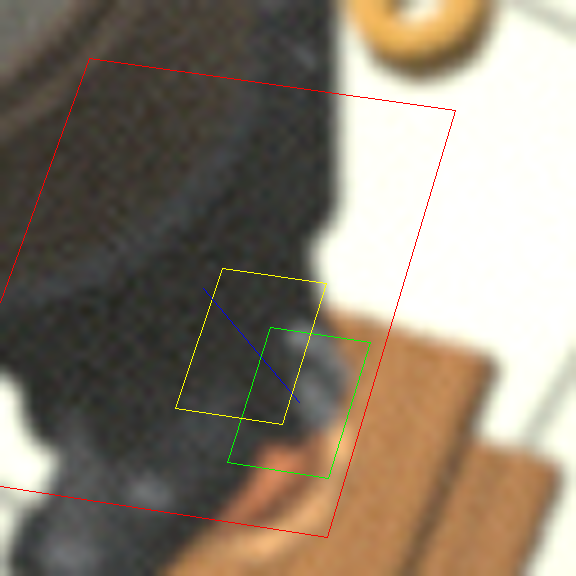

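Request:
send_rows(
  translation=[
    [0,0,4],
    [0,0,3],
    [0,0,3],
    [0,0,2],
    [0,0,2],
  ],
  dr=[
    [0,0,0],
    [0,0,0],
    [0,0,0],
    [0,0,0],
    [0,0,0],
  ],
  grip=[0,0,0,0,0],
)

```text
clock: 17.48
position: [565.1, -272.0, 156.5]
ee_rot: [-0.15, 0.989, -0.0, -0.0]
contact_force: [-1.0, 0.9, 1.5]
gripper_width: -0.4
```

Request:
send_rows(
  translation=[
    [0,0,1.5],
    [0,0,1],
    [0,0,1],
    [0,0,1],
    [0,0,1],
  ],
  dr=[
    [0,0,0],
    [0,0,0],
    [0,0,0],
    [0,0,0],
    [0,0,0],
  ],
  grip=[0,0,0,0,0],
)

```text
clock: 18.1
position: [565.1, -272.0, 150.9]
ee_rot: [-0.15, 0.989, -0.0, 0.0]
contact_force: [-0.5, 0.7, 1.8]
gripper_width: 0.4
```

Contact force is present; I'll finish the last 5.5 mm.

Request:
send_rows(
  translation=[
    [0,0,1],
    [0,0,1],
    [0,0,1],
    [0,0,1],
    [0,0,1.4],
  ],
  dr=[
    [0,0,0],
    [0,0,0],
    [0,0,0],
    [0,0,0],
    [0,0,0],
  ],
  grip=[0,0,0,0,0],
)

```text
clock: 18.73
position: [565.1, -272.0, 145.5]
ee_rot: [-0.15, 0.989, -0.0, 0.0]
contact_force: [-0.5, 1.0, 2.5]
gripper_width: 0.2
```

```bash
python3 v3.py pics/f2.png
```

```text
(no output)
```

View pics/f2.png

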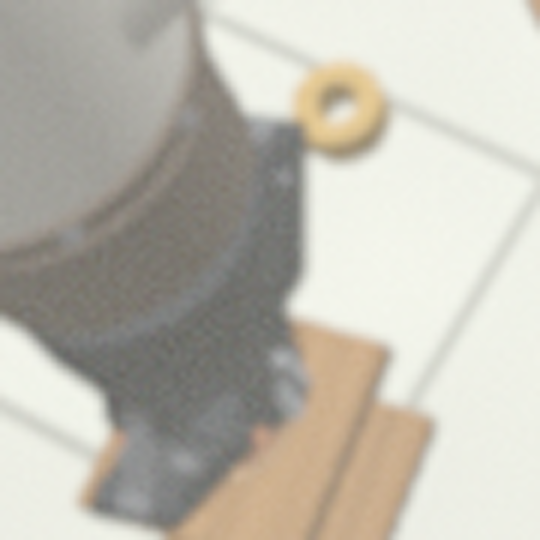

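Retreat straight up, then away from all the stands.

Request:
send_rows(
  translation=[
    [0,0,0],
    [0,0,-4],
    [0,0,-15],
    [0,0,-25],
    [0,0,-25],
  ],
  dr=[
    [0,0,0],
    [0,0,0],
    [0,0,0],
    [0,0,0],
    [0,0,0],
  ],
  grip=[0,0,0,0,0],
)

```text
clock: 19.65
position: [565.4, -272.1, 216.5]
ee_rot: [-0.15, 0.989, -0.0, 0.001]
contact_force: [0.1, 1.0, 0.3]
gripper_width: 0.1
```

Request:
send_rows(
  translation=[
    [0,0,-20],
    [20,0,-10],
    [40,-10,0],
    [40,-10,0],
    [0,0,0],
  ],
  dr=[
    [0,0,0],
    [0,0,0],
    [0,0,0],
    [0,0,0],
    [0,0,0],
  ],
  grip=[0,0,0,0,0],
)

```text
clock: 20.27
position: [472.5, -321.9, 245.4]
ee_rot: [-0.149, 0.989, 0.0, 0.0]
contact_force: [0.8, -0.1, 1.1]
gripper_width: -0.1
```

```bash
python3 -c "
from h import *
F=(540,-279.5);m=(255,0,255);g=(0,255,0);P=(537,-34.5);C=(580,314)
im=arm.get_image('scene');t=arm.get_image('top')
a=np.hstack([crop('scene',im,[*F,130],25,8,[(F,30,147,m),(F,21,147,m)]),crop('top',t,[*F,130],25,8,[(F,30,147,m)])])
cv2.imwrite('pics/g1.png',a);cv2.imwrite('pics/g2.png',im[:,:,::-1]);cv2.imwrite('pics/g3.png',t[:,:,::-1])
s=arm.read_state();print(s['clock'],s['position'],s['contact_force'])
for t in['plug_top','collar_top','funnel_rim','spare_plug_mid','spare_collar_mid','file_mid']:
    for n in('scene','top'):
        print(t,n,[(np.round(d['xyz'],1).tolist(),round(d['confidence'],2)) for d in arm.place_of(t,n)])
"
```

```text
20.375 [ 474.85 -321.11  245.08] [-0.52 -0.62 -0.17]
plug_top scene [([535.2, -31.9, 137.9], 0.43)]
plug_top top [([540.5, -38.7, 136.8], 0.67)]
collar_top scene [([454.3, 338.3, 128.9], 0.63), ([582.6, 312.9, 114.6], 0.59), ([568.8, 438.9, 126.4], 0.56)]
collar_top top [([585.1, 312.6, 111.7], 0.6), ([569.4, 441.8, 128.0], 0.56), ([452.7, 338.6, 125.3], 0.5)]
funnel_rim scene [([541.0, -278.2, 144.1], 0.59)]
funnel_rim top []
spare_plug_mid scene [([526.8, 143.2, 16.4], 0.59)]
spare_plug_mid top [([527.8, 143.6, 19.4], 0.61)]
spare_collar_mid scene [([470.8, -146.5, 12.3], 0.67)]
spare_collar_mid top [([469.8, -146.2, 12.0], 0.56)]
file_mid scene [([782.3, 12.1, 5.6], 0.67)]
file_mid top [([777.6, 11.0, 7.3], 0.73)]
```

View pics/g1.png

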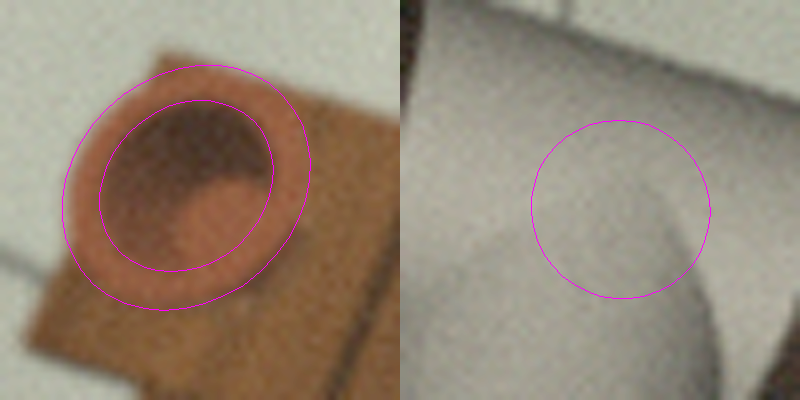

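View pics/g2.png

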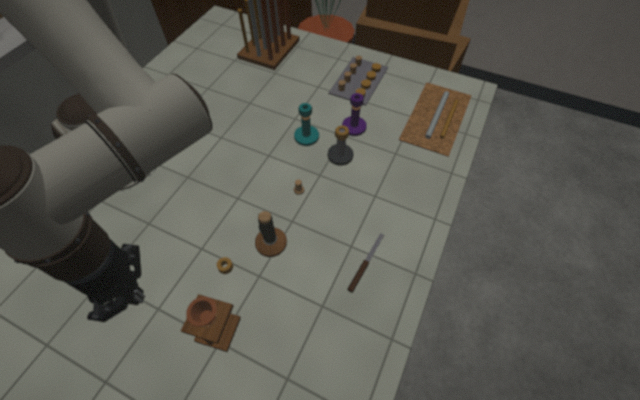

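```bash
python3 -c "
from h import *
print(arm.job_done());s=arm.read_state();print(s['clock'],s['position'],s['contact_force'],abs(s['joint_vel']).max())"
```

```text
the job is handed in; nothing more can be done
None
the job is handed in; nothing more can be done
```

I pushed all three parts home in the order you asked, with the fingers shut: first the plug, then the collar on the dark steel mandrel, then the funnel by its rim. I left the turquoise and purple look-alike stands alone.

| Part | Lowest fingertip reading (mm) | Just home (mm) | Hard stop (mm) | Highest push force seen (N) |
|---|---|---|---|---|
| Plug | 138.2 | 140 | 137 | 2.9 |
| Collar | 112.8 (then about 0.4 more commanded) | 114 | 111 | 2.2 |
| Funnel | 145.5 | 147 | 144 | 2.5 |

- **Force:** I read the force only at the end of each move, so these are samples, not a continuous record.
- **Final pictures:** In the scene camera all three parts look seated. The trained networks put their tops at about 137, 112–115 and 144 mm, within their 4 mm accuracy.
- **Spares and file:** The networks found the spare plug and spare collar within about 4 mm of where they started. For the file, one camera agreed to about 1 mm and the other differed by about 5 mm. The hand never went near it.
- **Finish:** I handed in at about 20.4 s of the 48 s allowed, with the hand clear and about 100 mm above the funnel rim height.

**What did not check out:**
- The arm hid the funnel from the top camera at the end, so its final check rests on the scene camera alone.
- In the pictures the shut gripper looked wider than I had modelled. The contact heights and the close-ups of the plug and collar still matched.

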